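# Load the outgoing mail trays

## Task

Load the outgoing parcels, labels up: lay the two long narrow cartons lengthwise, side by side on the floor of the oblong tray; put the brick-shaped carton flat on the floor of the square tray and set the smallest carton on the middle of its top, lined up with it. Set every carton down, do not drop it, and leave the three-sided mailing tube, the scanner, the tape roll and the hand stamp where they are.

Things in the scene. Friction and masses are not known exactly. Their poses are not given: they have to be found in the camera images.
- long_a: long narrow brown cardboard carton, 190 x 44 x 44 mm (length, width, height), label on top; one of two alike. Origin: centre of its underside; z up. x along its length (either end), y across its 44 mm width. About 0.11 to 0.22 kg.
- long_b: long narrow brown cardboard carton, 190 x 44 x 44 mm (length, width, height), label on top; one of two alike. Origin: centre of its underside; z up. x along its length (either end), y across its 44 mm width. About 0.11 to 0.22 kg.
- brick: brick-shaped brown cardboard carton, 130 x 62 x 55 mm (length, width, height), label on top. Origin: centre of its underside; z up. x along its 130 mm length, y across its 62 mm width. About 0.22 to 0.45 kg.
- small: the smallest brown cardboard carton, 72 x 54 x 42 mm (length, width, height), label on top. Origin: centre of its underside; z up. x along its 72 mm length, y across its 54 mm width. About 0.08 to 0.17 kg.
- tray_long: the longer (oblong) of two shallow open white plastic mail trays: inner floor 246 x 184 mm, 268 x 206 mm over the rim. Its sides flare outwards; wall 4 mm thick, floor 4 mm thick, so things inside rest 4 mm above the bench; rim 55 mm above the bench (58 mm with its edging). It stands on the bench and cannot be pushed away. Origin: centre of its underside, at bench height; z up, x along its longer side, y along its shorter side.
- tray_square: the square one of the two shallow open white plastic mail trays: inner floor 172 x 172 mm, 194 x 194 mm over the rim. Its sides flare outwards; wall 4 mm thick, floor 4 mm thick, so things inside rest 4 mm above the bench; rim 55 mm above the bench (58 mm with its edging). It stands on the bench and cannot be pushed away. Origin: centre of its underside, at bench height; z up, x and y along its sides.
- tri_tube: three-sided (triangular) brown cardboard mailing tube lying on one face: 190 mm long, 62 mm wide at the bottom, ridge 54 mm high. Not to be moved. Origin: centre of its underside; z up. x along its length.
- scanner: blue handheld scanner with black screen and keys, 160 x 72 x 32 mm, lying on its back. Not to be moved. Origin: centre of its underside; z up. x along its length.
- tape_roll: roll of brown packing tape lying flat, 100 mm across, 48 mm high, 78 mm hole. Not to be moved. Origin: centre of its underside; z up. 
- date_stamp: round hand stamp standing upright: brass and rubber foot 42 mm across, turned wooden handle, 86 mm tall. Not to be moved. Origin: centre of its underside; z up. 
There are look-alikes about, which are no part of the job. What is shaped like the brick but green or purple is not meant. What is shaped like the small but pink or purple is not meant.

How it is judged:
At the end, for the whole second after the job is handed in: Long cartons: flat on the oblong tray's floor, within 0.25 rad of its length, 40 mm lengthwise and 72 mm sideways of its centre. Brick: flat on the square tray's floor, within 65 mm of its centre each way. Smallest: on the brick, within 15 mm and 0.26 rad. All label up (0.08 rad), at rest (x of long_a in the frame of tray_long between -0.04 and 0.04 m and y of long_a in the frame of tray_long between -0.072 and 0.072 m and z of each of long_a, long_b in the frame of tray_long below 0.01 m and angle between the x axis of each of long_a, long_b and the x axis of tray_long, either way round below 0.25 rad and x of long_b in the frame of tray_long between -0.04 and 0.04 m and y of long_b in the frame of tray_long between -0.072 and 0.072 m and x of brick in the frame of tray_square between -0.065 and 0.065 m and y of brick in the frame of tray_square between -0.065 and 0.065 m and z of brick in the frame of tray_square below 0.01 m and horizontal distance between small and brick below 0.015 m and angle between the x axis of small and the x axis of brick, either way round below 0.26 rad and z of small in the frame of brick between 0.05 and 0.06 m and angle between each of long_a, long_b, brick, small's own z axis and vertical below 0.08 rad and linear speed of each of long_a, long_b, brick, small below 0.02 m/s); the robot touches nothing.
It fails at once if the three-sided mailing tube is shifted by more than 25 mm (distance of tri_tube from where it was at the start of the episode above 0.025 m).
It fails at once if the handheld scanner is shifted by more than 25 mm (distance of scanner from where it was at the start of the episode above 0.025 m).
It fails at once if the roll of tape is shifted by more than 25 mm (distance of tape_roll from where it was at the start of the episode above 0.025 m).
It fails at once if the hand stamp is shifted by more than 25 mm (distance of date_stamp from where it was at the start of the episode above 0.025 m).
It fails at once if a carton is dropped or thrown (faster than 0.8 m/s with no finger on it, as after a fall of about 35 mm) ((linear speed of long_a above 0.8 m/s and contact force between long_a and the fingers below 0.05 N) or (linear speed of long_b above 0.8 m/s and contact force between long_b and the fingers below 0.05 N) or (linear speed of brick above 0.8 m/s and contact force between brick and the fingers below 0.05 N) or (linear speed of small above 0.8 m/s and contact force between small and the fingers below 0.05 N)).
It also fails if it takes over 128 s, if anything falls off the work surface, if the arm or the gripper's body presses on something with over 40 N, if the wrist force passes 120 N, or if a joint passes its speed limit or range.

## Robot

A 6-joint arm with a two-finger parallel gripper is mounted at the origin on the work surface. World frame = base frame: x ahead of the robot, y to its left, z up, the work surface at z = 0. Lengths are in m, angles in rad, forces in N, time in s.
With the tool pointing down it reaches from about 0.325 to 0.775 m from the base axis. Payload 9.3 kg.
Tool frame: the origin (TCP) lies between the finger pads; the fingertips stand 17 mm ahead of it and the grasp point (between the pads) lies 2 mm behind it; z points along the fingers, y is the line along which they close (so a half turn about z gives the same grasp; the last joint's range is limited). The gripper opens to 85 mm and grips with 20 to 120 N. Pads are 22 mm wide; open, the fingers measure 114 mm over their backs; the gripper's body (76 mm by 85 mm) begins 54 mm behind the grasp point. The pads swing forward as they close: fully open they stand 13 mm farther back than shut.
Start: joints at [1.171, 0.259, 0.021, 1.334, 0, 1.418], TCP at [0.134, 0.533, 0.248] pointing down, gripper open.
Joint ranges: [-3.04, 3.04], [-0.91, 1.82], [-1.04, 1.36], [-1.92, 1.95], [-1.52, 1.45], [-3.14, 3.14]. Speed limits (rad/s): [2.22, 2.22, 2.79, 3.14, 3.14, 3.14].

## Interface

Orientations are given as a unit quaternion [w, x, y, z].
In Python, from bench import state, vision, order gives the robot as it stands.
- The arm moves only by the tool drive_tool, never from a script. Its argument "motion" is a list of rows, each a list of 7 numbers: the shift along the tool's x, y, z in units of 0.5 m (1.0 is 0.5 m), then the turn, a rotation vector about the tool's x, y, z in units of 0.5 rad (1.0 is 0.5 rad), then the closure, from 0 (fully open) to 1 (shut). In form: [[x, y, z, ax, ay, az, fingers], ...]. A call has 1 to 12 rows; each row is the pose to reach, as a shift and turn from the pose commanded when the call began, along the tool's axes at that moment; what a row does not reach only later rows make up. A row lasts 1/8 s, in which the tool goes at most 62.5 mm and 10.7 degrees, less where a joint would pass 70% of its speed; a pose out of reach is approached as far as the arm can. A call with a number of a shift or a turn outside -1 to 1 is refused whole. A call with a gripper value outside its range is refused whole. The fingers move at their own pace and stop on an object; "force" is the grip in N (left out, the last holds). Time passes only in rows, so rows that repeat a pose let the fingers close. It gives the time, the measured TCP pose, the force, the opening and the grip force at its end, in the units of the state.
- state(): the state, without advancing time (a new reading comes with each control period).
- vision.snapshot(name): name is "scene" or "top" or "wrist"; returns (picture, depth): 384x512x3 uint8, blue, green, red; 384x512 float32, m along the optical axis (not along the pixel's ray), 0 where there is no reading.
- vision.camera_model(name): a dict with "vertical_fov" (degrees; the focal length in pixels is half the picture's height over the tangent of half this angle, whatever the lens; pixels are square), "cx", "cy" (the principal point, pixels), "R" (3x3) and "t" (3): a world point X has camera coordinates R X + t. Camera axes: x right, y down, z forward; pixel columns grow to the right and rows downward; lengths in m; the calibration is good to about 2 mm. A picture is of the moment at which its call begins: read the wrist's pose just before it. camera_model takes no time and is no camera call; for the wrist camera it gives the pose at the moment of the call.
- order.sign_off(): hands the job in; it is judged then, once.
The state is a dict: "t": time; "joint_pos": joint angles; "dq": joint speeds; "effort": joint torques, N m; "tool_pos": TCP position; "tool_rot": TCP orientation; "contact_force": force on the tool from outside, world axes, zero at the start; "wrist_torque": the same for the moment, N m; "opening": finger opening in m; "grasp_force": force on a finger pad.
Only numpy, scipy, OpenCV 4.12 (cv2) and the standard library are available. Lean on these libraries where they do the work, as an engineer would, in place of code of your own. Each camera call takes 0.05 s, during which the arm holds its last target. There are 200 camera calls.

## Working session

There is one attempt and no reset: what is moved stays moved. The work goes in short steps, Python scripts to look and compute and a tool call to move; the robot and the scene stay as the last step left them, time stands still between calls to the robot, and variables do not carry over. Pictures are saved under pics/ and viewed, at most 14 in all, crops included, and the job is handed in when it is done.

Besides the shell and the picture viewer there is one more tool, called after ">>>" as name([rows], argument=value, ...), one row to a line, values as JSON. drive_tool: Moves the arm, as the interface text tells. Its arguments: {"type":"object","properties":{"motion":{"type":"array","items":{"type":"array","items":{"type":"number","minimum":-1,"maximum":1}}},"force":{"type":"number"}},"required":["motion"]}

```bash
ls; mkdir -p pics; python3 - <<'E'
from bench import state, vision
import cv2, numpy as np
for n in ("top","scene"):
    p,d=vision.snapshot(n); cv2.imwrite(f"pics/{n}0.png",p); np.save(f"{n}0.npy",d); m=vision.camera_model(n); print(n,m, (d>0).mean())
s=state(); print(s)
E
```

```text
pics
top {'vertical_fov': 51.292039820091006, 'cx': 253.27865627339307, 'cy': 188.70874526211514, 'R': array([[-0.01595884, -0.99978227, -0.01344344],
       [-0.99253564,  0.01746611, -0.12069771],
       [ 0.12090624,  0.0114169 , -0.99259828]]), 't': array([0.09335132, 0.4613331 , 1.16267783])} 0.99591064453125
scene {'vertical_fov': 53.19708645497807, 'cx': 258.6130542649473, 'cy': 193.76957772914318, 'R': array([[-0.63033047,  0.77597124, -0.02349754],
       [ 0.45526316,  0.34496008, -0.82081545],
       [-0.62882347, -0.52808255, -0.57070997]]), 't': array([ 0.22168163, -0.227661  ,  1.55081692])} 0.9959004720052084
{'t': 0.1, 'joint_pos': array([ 1.17140899e+00,  2.59133879e-01,  2.08539709e-02,  1.33370581e+00,
       -2.56920238e-05,  1.41821285e+00]), 'dq': array([-7.10589715e-05, -2.15958112e-03,  2.15150924e-03,  2.45461103e-04,
        1.08139065e-03, -4.10723067e-04]), 'effort': array([ 6.99523123e-03, -5.56691837e+01,  3.45071161e+01,  1.16258298e-02,
       -5.93850814e-05, -2.92234631e-05]), 'tool_pos': array([0.13428149, 0.53312127, 0.24773413]), 'tool_rot': array([-1.49691890e-04,  1.23088946e-01,  9.92395464e-01, -5.75691388e-04]), 'contact_force': array([-0.11071093,  0.39988925, -0.66699239]), 'wrist_torque': array([ 0.01785697, -0.01564212,  0.04593675]), 'grasp_force': 0.0, 'opening': 0.08548777097469401}
```

View pics/top0.png

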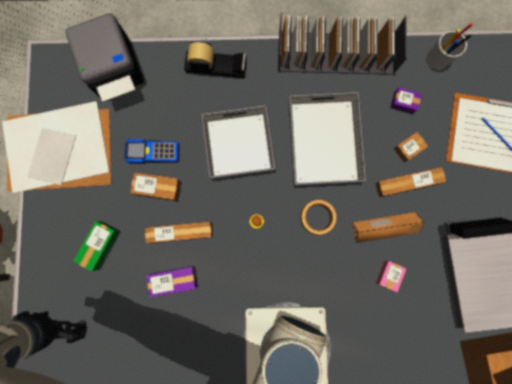

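View pics/scene0.png

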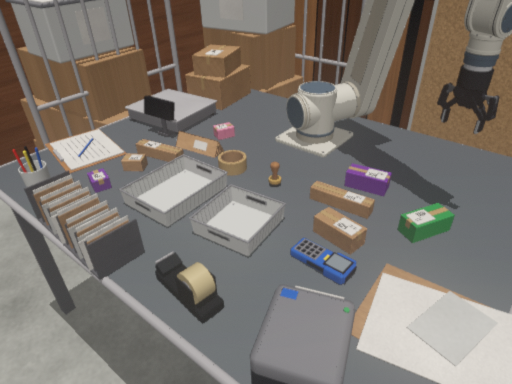

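Top view: brick candidate is brown at (155,186). Green (96,245) and purple (171,281) share its shape but are the wrong colour. Small is brown at (411,146), not pink (393,276) or purple (407,99). There are three long brown items: (179,232), (411,181) and (388,227). The last shows a sloped face, so it looks like the tri tube. I'll confirm with heights and a crop.

```bash
cat > h.py <<'E'
from bench import state, vision, order
import cv2, numpy as np
from scipy.spatial.transform import Rotation as Ro
def world(d,m):
    f=192/np.tan(np.radians(m['vertical_fov'])/2)
    v,u=np.mgrid[0:384,0:512]
    c=np.stack([(u-m['cx'])/f*d,(v-m['cy'])/f*d,d],-1)
    return (c-m['t'])@m['R']
def topface(W,mask,name,zlo,zhi,show=True):
    "min-area rectangle (centre, sides mm, long-axis angle) of the points in mask between the heights"
    m=mask&(W[...,2]>zlo)&(W[...,2]<zhi)
    n,l,st,_=cv2.connectedComponentsWithStats(m.astype(np.uint8))
    k=1+np.argmax(st[1:,4]); P=W[l==k]
    (c,s,a)=cv2.minAreaRect((P[:,:2]*1000).astype(np.float32))
    if s[0]<s[1]: s=s[::-1]; a+=90
    a=(np.radians(a)+np.pi/2)%np.pi-np.pi/2
    print(name,'c',np.round(c,1),'s',np.round(s,1),'ang',round(a,3),'z med/p95',np.round(np.percentile(P[:,2],[50,95])*1000,1))
    return c,a
def box(u,v,r,r2=None):
    b=np.zeros((384,512),bool); r2=r2 or r; b[max(0,v-r2):v+r2,max(0,u-r):u+r]=1; return b
def toolmove(x,y,z,ang=None):
    "shift and turn in tool units to world pose, tool down, finger line (tool y) square to long axis ang"
    s=state(); q=s['tool_rot']; R=Ro.from_quat(q[[1,2,3,0]])
    dp=R.inv().apply(np.array([x,y,z])-s['tool_pos'])/0.5
    print('tcp',np.round(s['tool_pos'],4),'shift',np.round(dp,4),'t',s['t'])
    if ang is not None:
        M=R.as_matrix(); xa=np.arctan2(M[1,0],M[0,0])
        for k in (0,1,-1):
            d=(ang-xa+np.pi/2)%np.pi-np.pi/2+k*np.pi
            # tool x along world angle ang, z down
            T=Ro.from_matrix(np.array([[np.cos(xa+d),np.sin(xa+d),0],[np.sin(xa+d),-np.cos(xa+d),0],[0,0,-1]]))
            print('  turn',np.round((R.inv()*T).as_rotvec()/0.5,3),'j6',round(s['joint_pos'][5],2))
E
python3 - <<'E'
from h import *
p=cv2.imread('pics/top0.png'); d=np.load('top0.npy'); W=world(d,vision.camera_model('top'))
for n,b,h in (('brick',box(155,186,32,20),55),('longL',box(179,232,42,17),44),('longR',box(411,181,42,18),44),('tube?',box(388,227,42,20),54),('small',box(411,146,22,20),42)):
    topface(W,b,n,h/1000-.010,h/1000+.010); topface(W,b,n+' all',.012,.1)
for n,b in (('tray_sq',box(238,142,42,45)),('tray_lo',box(327,139,44,55))):
    topface(W,b,n+' rim',.03,.075)
    topface(W,b,n+' floor',-.01,.014)
for n,b,h in (('scanner',box(152,151,32,18),0),('tape',box(319,217,22,22),0),('stamp',box(257,221,14),0)): topface(W,b,n,.01,.12)
c=np.hstack([cv2.resize(p[125:250,340:460],None,fx=3.2,fy=3.2,interpolation=2),cv2.resize(p[125:250,120:240],None,fx=3.2,fy=3.2,interpolation=2)]); cv2.imwrite('pics/crop.png',c); print(c.shape)
E
```

```text
brick c [474.7 375.9] s [131.1  62. ] ang 1.403 z med/p95 [55.8 59.8]
brick all c [474.6 375.9] s [131.1  62.1] ang 1.403 z med/p95 [55.5 59.7]
longL c [338.8 306.6] s [190.1  44. ] ang -1.49 z med/p95 [44.9 48.6]
longL all c [338.8 306.6] s [190.1  44.1] ang -1.491 z med/p95 [44.8 48.6]
longR c [ 476.  -380.4] s [191.2  44.3] ang -1.366 z med/p95 [45.  48.7]
longR all c [ 476.  -380.4] s [191.3  44.4] ang -1.366 z med/p95 [44.9 48.6]
tube? c [ 344.1 -308.6] s [191.7  17. ] ang -1.441 z med/p95 [49.5 56.8]
tube? all c [ 342.8 -309.4] s [193.8  52.9] ang -1.408 z med/p95 [34.  53.3]
small c [ 582.4 -389. ] s [74.6 53.6] ang -0.98 z med/p95 [43.  46.9]
small all c [ 582.4 -389. ] s [74.7 53.8] ang -0.98 z med/p95 [42.6 46.9]
tray_sq rim c [602.6 129. ] s [196.8 196.7] ang 0.118 z med/p95 [54.9 61.5]
tray_sq floor c [616.5 134.3] s [285.1 261.5] ang -0.022 z med/p95 [0.8 4.9]
tray_lo rim c [ 608.6 -133.9] s [271.1 209. ] ang 0.03 z med/p95 [55.4 61.6]
tray_lo floor c [ 610.5 -134.6] s [248.7 188.5] ang 0.03 z med/p95 [5.  9.4]
scanner c [584.9 394.4] s [164.2  70.4] ang 1.539 z med/p95 [28.8 34. ]
tape c [ 376.3 -103.1] s [100.4  96.1] ang 1.538 z med/p95 [48.1 52.5]
stamp c [368.4  77.6] s [38.6 38.4] ang 1.549 z med/p95 [76.4 85.7]
(400, 768, 3)
```

View pics/crop.png

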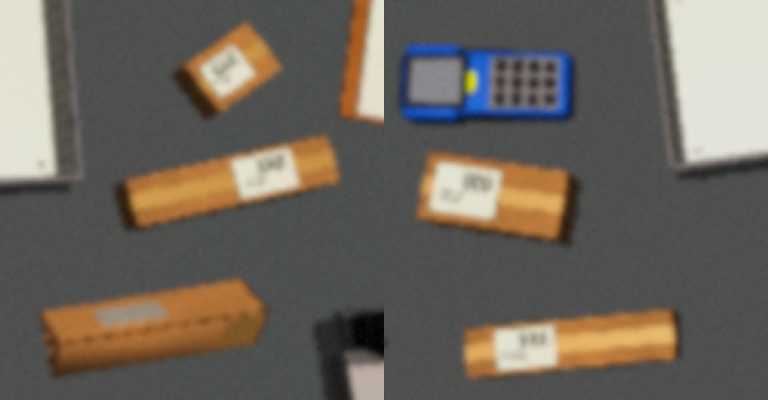

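Confirmed: the lower-left item in the crop (top view 388,227) is ridged with sloped faces, and its heights vary, so it is the tube. The two other long ones, the brick and the small carton are flat with labels up.

```bash
cat >> h.py <<'E'
def plan(x,y,z,yaw):
    "calls (constant row each) that bring the tool to x,y,z pointing down with tool x at angle yaw"
    s=state(); R=Ro.from_quat(s['tool_rot'][[1,2,3,0]]); p=s['tool_pos']; M=R.as_matrix()
    y0=np.arctan2(M[1,0],M[0,0]); 
    while y0<0.0: y0+=2*np.pi
    dy=yaw-y0; n=max(1,int(np.ceil(abs(dy)/.49)),int(np.ceil(np.linalg.norm(np.array([x,y,z])-p)/.49)))
    print('t',round(s['t'],2),'p',np.round(p,4),'yaw',round(y0,3),'open',round(s['opening'],4),'grip',round(s['grasp_force'],1),'F',np.round(s['contact_force'],1))
    for i in range(1,n+1):
        a=y0+dy*i/n; c,q=np.cos(a),np.sin(a); T=Ro.from_matrix([[c,q,0],[q,-c,0],[0,0,-1]]); pn=s['tool_pos']+(np.array([x,y,z])-s['tool_pos'])*i/n
        print(' call',i,np.round(np.r_[R.inv().apply(pn-p)/.5,(R.inv()*T).as_rotvec()/.5],3).tolist()); R,p=T,pn
E
python3 -c "
from h import *
plan(.4747,.3759,.2,1.403)"
```

```text
t 0.1 p [0.1343 0.5331 0.2477] yaw 2.895 open 0.0855 grip 0.0 F [-0.1  0.4 -0.7]
 call 1 [-0.184, -0.035, 0.024, -0.002, 0.0, 0.746]
 call 2 [-0.184, 0.035, 0.024, 0.0, 0.0, 0.746]
 call 3 [-0.159, 0.1, 0.024, 0.0, 0.0, 0.746]
 call 4 [-0.112, 0.151, 0.024, 0.0, 0.0, 0.746]
```

>>> drive_tool([
  [-0.184,-0.035,0.024,-0.002,0,0.746,0],
  [-0.184,-0.035,0.024,-0.002,0,0.746,0],
  [-0.184,-0.035,0.024,-0.002,0,0.746,0],
], force=40)

```text
t: 0.48
tool_pos: [0.2208, 0.4929, 0.2356]
tool_rot: [0.0, 0.307, 0.952, -0.0]
contact_force: [-0.4, 0.3, -0.7]
opening: 0.0855
grasp_force: 0.0
```

>>> drive_tool([
  [-0.184,0.035,0.024,0,0,0.746,0],
  [-0.184,0.035,0.024,0,0,0.746,0],
  [-0.184,0.035,0.024,0,0,0.746,0],
])

```text
t: 0.85
tool_pos: [0.3053, 0.4542, 0.2237]
tool_rot: [-0.0, 0.477, 0.879, -0.0]
contact_force: [-0.1, -0.5, 0.5]
opening: 0.0855
grasp_force: 0.0
```

>>> drive_tool([
  [-0.159,0.1,0.024,0,0,0.746,0],
  [-0.159,0.1,0.024,0,0,0.746,0],
  [-0.159,0.1,0.024,0,0,0.746,0],
])

```text
t: 1.23
tool_pos: [0.3901, 0.4154, 0.2118]
tool_rot: [-0.0, 0.631, 0.776, 0.0]
contact_force: [-1.7, -0.5, -0.4]
opening: 0.0858
grasp_force: 0.0
```

>>> drive_tool([
  [-0.112,0.151,0.024,0,0,0.746,0],
  [-0.112,0.151,0.024,0,0,0.746,0],
  [-0.112,0.151,0.024,0,0,0.746,0],
  [-0.112,0.151,0.024,0,0,0.746,0],
])

```text
t: 1.72
tool_pos: [0.4735, 0.3771, 0.2006]
tool_rot: [-0.0, 0.762, 0.648, 0.0]
contact_force: [-0.5, 0.1, 0.5]
opening: 0.0852
grasp_force: 0.0
```

```bash
python3 - <<'E'
from h import *
m=vision.camera_model('wrist'); p,d=vision.snapshot('wrist'); cv2.imwrite('pics/w1.png',p)
W=world(d,m)
topface(W,(np.abs(W[...,0]-.475)<.1)&(np.abs(W[...,1]-.376)<.1),'brick',.045,.065)
plan(.4747,.3759,.028,1.403)
E
```

```text
brick c [473.4 378.1] s [130.2  62.2] ang 1.407 z med/p95 [55.7 57. ]
t 1.77 p [0.4735 0.3771 0.2007] yaw 1.408 open 0.0853 grip 0.0 F [-1.  -0.6  0.1]
 call 1 [-0.003, 0.003, 0.345, 0.0, -0.003, 0.011]
```

View pics/w1.png

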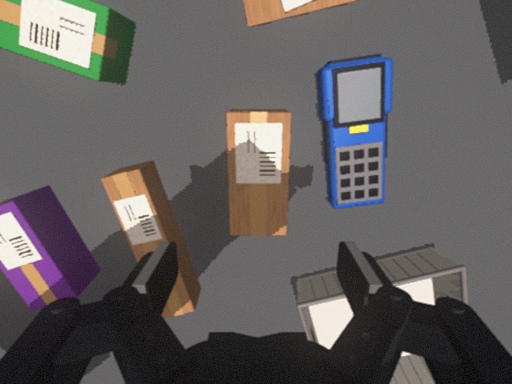

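The wrist view shows the brick at (258,172), straight between the fingers and clear of the scanner (358,130). I'm descending to grasp it.

>>> drive_tool([
  [-0.001,0.001,0.1,0,0,0.01,0],
  [-0.001,0.001,0.2,0,0,0.01,0],
  [-0.001,0.001,0.27,0,0,0.01,0],
  [-0.001,0.001,0.31,0,0,0.01,0],
  [-0.001,0.001,0.345,0,0,0.01,0],
  [-0.001,0.001,0.345,0,0,0.01,0],
  [-0.001,0.001,0.345,0,0,0.01,0],
])

```text
t: 2.65
tool_pos: [0.4752, 0.3764, 0.0289]
tool_rot: [-0.0, 0.765, 0.644, 0.001]
contact_force: [1.1, 0.3, -0.2]
opening: 0.0854
grasp_force: 0.0
```

>>> drive_tool([
  [0,0,0,0,0,0,1],
  [0,0,0,0,0,0,1],
  [0,0,0,0,0,0,1],
  [0,0,0,0,0,0,1],
  [0,0,0,0,0,0,1],
  [0,0,0,0,0,0,1],
  [0,0,0,0,0,0,1],
  [0,0,0,0,0,0,1],
], force=40)

```text
t: 3.65
tool_pos: [0.4755, 0.376, 0.0289]
tool_rot: [-0.0, 0.765, 0.644, 0.001]
contact_force: [-1.5, 0.7, 4.8]
opening: 0.0615
grasp_force: 44.9
```

>>> drive_tool([
  [0,0,-0.04,0,0,0,1],
  [0,0,-0.1,0,0,0,1],
  [0,0,-0.17,0,0,0,1],
  [0,0,-0.24,0,0,0,1],
  [0,0,-0.3,0,0,0,1],
  [0,0,-0.3,0,0,0,1],
])

```text
t: 4.4
tool_pos: [0.4762, 0.3758, 0.1798]
tool_rot: [0.0, 0.766, 0.643, 0.002]
contact_force: [0.5, 0.2, -5.0]
opening: 0.0616
grasp_force: 45.7
```

```bash
python3 - <<'E'
from h import *
plan(.6026,.129,.2,1.689)
E
```

```text
t 4.4 p [0.4762 0.3758 0.1798] yaw 1.398 open 0.0616 grip 45.7 F [ 0.5  0.2 -5. ]
 call 1 [-0.443, 0.334, -0.041, 0.008, -0.006, -0.582]
```

>>> drive_tool([
  [-0.04,0.03,-0.041,0.008,-0.006,-0.05,1],
  [-0.1,0.075,-0.041,0.008,-0.006,-0.15,1],
  [-0.17,0.13,-0.041,0.008,-0.006,-0.25,1],
  [-0.24,0.18,-0.041,0.008,-0.006,-0.35,1],
  [-0.31,0.235,-0.041,0.008,-0.006,-0.45,1],
  [-0.38,0.285,-0.041,0.008,-0.006,-0.53,1],
  [-0.425,0.32,-0.041,0.008,-0.006,-0.582,1],
  [-0.443,0.334,-0.041,0.008,-0.006,-0.582,1],
  [-0.443,0.334,-0.041,0.008,-0.006,-0.582,1],
  [-0.443,0.334,-0.041,0.008,-0.006,-0.582,1],
])

```text
t: 5.65
tool_pos: [0.6012, 0.1294, 0.1976]
tool_rot: [-0.001, 0.664, 0.748, -0.002]
contact_force: [-0.8, 1.2, -4.8]
opening: 0.0613
grasp_force: 45.8
```

```bash
python3 - <<'E'
from h import *
plan(.6026,.129,.035,1.689)
E
```

```text
t 5.65 p [0.6012 0.1294 0.1976] yaw 1.689 open 0.0613 grip 45.8 F [-0.8  1.2 -4.8]
 call 1 [-0.001, 0.004, 0.325, -0.01, 0.002, 0.001]
```

>>> drive_tool([
  [0,0,0.1,-0.01,0.002,0,1],
  [0,0.002,0.19,-0.01,0.002,0,1],
  [0,0.002,0.25,-0.01,0.002,0,1],
  [0,0.002,0.29,-0.01,0.002,0,1],
  [0,0.002,0.315,-0.01,0.002,0,1],
  [0,0.002,0.325,-0.01,0.002,0,1],
  [0,0.002,0.325,-0.01,0.002,0,1],
  [0,0.002,0.325,-0.01,0.002,0,1],
])

```text
t: 6.65
tool_pos: [0.6026, 0.1284, 0.0364]
tool_rot: [0.001, 0.664, 0.748, 0.001]
contact_force: [0.2, 0.0, -4.0]
opening: 0.0615
grasp_force: 45.7
```

>>> drive_tool([
  [0,0,0.003,0,0,0,1],
  [0,0,0.003,0,0,0,1],
])

```text
t: 6.9
tool_pos: [0.6023, 0.1282, 0.0343]
tool_rot: [0.001, 0.664, 0.748, 0.0]
contact_force: [-0.6, 0.8, -4.4]
opening: 0.0617
grasp_force: 45.7
```

>>> drive_tool([
  [0,0,0.003,0,0,0,1],
  [0,0,0.004,0,0,0,1],
  [0,0,0.004,0,0,0,1],
])

```text
t: 7.28
tool_pos: [0.6023, 0.1282, 0.0329]
tool_rot: [0.001, 0.664, 0.748, 0.001]
contact_force: [-2.1, -1.4, 5.4]
opening: 0.0616
grasp_force: 46.8
```

Contact with the tray floor. I'll open and rise.

>>> drive_tool([
  [0,0,0,0,0,0,0.15],
  [0,0,0,0,0,0,0],
  [0,0,0,0,0,0,0],
  [0,0,0,0,0,0,0],
  [0,0,0,0,0,0,0],
  [0,0,-0.05,0,0,0,0],
  [0,0,-0.12,0,0,0,0],
  [0,0,-0.2,0,0,0,0],
  [0,0,-0.3,0,0,0,0],
  [0,0,-0.34,0,0,0,0],
  [0,0,-0.34,0,0,0,0],
])

```text
t: 8.65
tool_pos: [0.6026, 0.1284, 0.2036]
tool_rot: [0.002, 0.664, 0.748, 0.001]
contact_force: [0.8, 0.6, -0.1]
opening: 0.0851
grasp_force: 0.0
```

```bash
python3 - <<'E'
from h import *
p,d=vision.snapshot('top'); W=world(d,vision.camera_model('top')); 
topface(W,box(238,142,42,45)&(np.hypot(W[...,0]-.603,W[...,1]-.129)<.075),'brick',.045,.07)
plan(.3388,.3066,.19,1.651)
E
```

```text
Traceback (most recent call last):
  File "h.py", line 13, in topface
    k=1+np.argmax(st[1:,4]); P=W[l==k]
        ~~~~~~~~~^^^^^^^^^^
ValueError: attempt to get argmax of an empty sequence
```

```bash
python3 - <<'E'
from h import *
plan(.3388,.3066,.19,1.651)
E
```

```text
t 8.7 p [0.6021 0.1283 0.202 ] yaw 1.689 open 0.0856 grip 0.0 F [-0.5 -0.5  0.2]
 call 1 [0.416, -0.481, 0.023, 0.004, 0.001, 0.076]
```

>>> drive_tool([
  [0.416,-0.481,0,0.004,0.001,0.076,0],
  [0.416,-0.481,0,0.004,0.001,0.076,0],
  [0.416,-0.481,0,0.004,0.001,0.076,0],
  [0.416,-0.481,0,0.004,0.001,0.076,0],
  [0.416,-0.481,0.023,0.004,0.001,0.076,0],
  [0.416,-0.481,0.023,0.004,0.001,0.076,0],
  [0.416,-0.481,0.023,0.004,0.001,0.076,0],
  [0.416,-0.481,0.023,0.004,0.001,0.076,0],
])

```text
t: 9.7
tool_pos: [0.3397, 0.3061, 0.1898]
tool_rot: [-0.0, 0.679, 0.734, -0.001]
contact_force: [0.7, -0.4, -0.3]
opening: 0.0858
grasp_force: 0.0
```

```bash
python3 - <<'E'
from h import *
m=vision.camera_model('wrist'); p,d=vision.snapshot('wrist')
W=world(d,m)
topface(W,(np.abs(W[...,0]-.339)<.05)&(np.abs(W[...,1]-.307)<.12),'longL',.035,.055)
plan(.3388,.3066,.024,1.651)
p,d=vision.snapshot('top'); W=world(d,vision.camera_model('top')); 
topface(W,box(238,142,42,45)&(np.hypot(W[...,0]-.603,W[...,1]-.129)<.075),'brick',.045,.07)
E
```

```text
longL c [337.3 307.6] s [190.7  44.1] ang -1.492 z med/p95 [44.7 46. ]
t 9.75 p [0.3398 0.306  0.1899] yaw 1.649 open 0.0857 grip 0.0 F [-0.5  0.6  1. ]
 call 1 [0.001, -0.001, 0.332, -0.002, 0.001, -0.004]
brick c [602.3 128.3] s [130.3  63.4] ang -1.444 z med/p95 [59.8 63.4]
```

Brick is well placed. Now grasping the left long carton.

>>> drive_tool([
  [0,-0.003,0.1,0,0,0,0],
  [0,-0.003,0.2,0,0,0,0],
  [0,-0.003,0.27,0,0,0,0],
  [0,-0.003,0.31,0,0,0,0],
  [0,-0.003,0.332,0,0,0,0],
  [0,-0.003,0.332,0,0,0,0],
  [0,-0.003,0.332,0,0,0,0],
])

```text
t: 10.68
tool_pos: [0.3377, 0.3066, 0.0249]
tool_rot: [-0.0, 0.678, 0.735, 0.0]
contact_force: [-1.4, 0.9, 0.3]
opening: 0.0858
grasp_force: 0.0
```

>>> drive_tool([
  [0,0,0,0,0,0,1],
  [0,0,0,0,0,0,1],
  [0,0,0,0,0,0,1],
  [0,0,0,0,0,0,1],
  [0,0,0,0,0,0,1],
  [0,0,0,0,0,0,1],
  [0,0,0,0,0,0,1],
  [0,0,0,0,0,0,1],
])

```text
t: 11.68
tool_pos: [0.3374, 0.3066, 0.0248]
tool_rot: [-0.0, 0.678, 0.735, 0.0]
contact_force: [0.7, -1.2, 6.6]
opening: 0.0434
grasp_force: 40.9
```

>>> drive_tool([
  [0,0,-0.04,0,0,0,1],
  [0,0,-0.1,0,0,0,1],
  [0,0,-0.17,0,0,0,1],
  [0,0,-0.24,0,0,0,1],
  [0,0,-0.32,0,0,0,1],
  [0,0,-0.37,0,0,0,1],
  [0,0,-0.37,0,0,0,1],
])

```text
t: 12.55
tool_pos: [0.3377, 0.3068, 0.2104]
tool_rot: [0.0, 0.678, 0.735, 0.001]
contact_force: [0.2, 0.3, -2.2]
opening: 0.0433
grasp_force: 41.8
```

```bash
python3 - <<'E'
from h import *
plan(.6073,-.0919,.21,3.172)
E
```

```text
t 12.55 p [0.3377 0.3068 0.2104] yaw 1.651 open 0.0433 grip 41.8 F [ 0.2  0.3 -2.2]
 call 1 [-0.21, 0.118, 0.0, 0.004, -0.002, -0.761]
 call 2 [-0.239, 0.032, 0.0, 0.0, 0.0, -0.761]
 call 3 [-0.233, -0.059, 0.0, 0.0, 0.0, -0.761]
 call 4 [-0.195, -0.141, 0.0, 0.0, 0.0, -0.761]
```

>>> drive_tool([
  [-0.05,0.03,0,0.004,-0.002,-0.19,1],
  [-0.1,0.06,0,0.004,-0.002,-0.38,1],
  [-0.16,0.09,0,0.004,-0.002,-0.57,1],
  [-0.21,0.118,0,0.004,-0.002,-0.761,1],
])

```text
t: 13.05
tool_pos: [0.4042, 0.2054, 0.2074]
tool_rot: [-0.001, 0.526, 0.851, -0.002]
contact_force: [0.8, -0.0, -2.3]
opening: 0.0435
grasp_force: 41.6
```

>>> drive_tool([
  [-0.06,0.008,0,0,0,-0.19,1],
  [-0.12,0.016,0,0,0,-0.38,1],
  [-0.18,0.024,0,0,0,-0.57,1],
  [-0.239,0.032,0,0,0,-0.761,1],
])

```text
t: 13.55
tool_pos: [0.4716, 0.1056, 0.2073]
tool_rot: [-0.002, 0.355, 0.935, -0.002]
contact_force: [1.2, -0.1, -2.8]
opening: 0.0435
grasp_force: 41.6
```

>>> drive_tool([
  [-0.06,-0.015,0,0,0,-0.19,1],
  [-0.12,-0.03,0,0,0,-0.38,1],
  [-0.18,-0.045,0,0,0,-0.57,1],
  [-0.233,-0.059,0,0,0,-0.761,1],
])

```text
t: 14.05
tool_pos: [0.5389, 0.006, 0.2071]
tool_rot: [-0.002, 0.172, 0.985, -0.001]
contact_force: [0.4, -0.0, -1.4]
opening: 0.0438
grasp_force: 41.6
```

>>> drive_tool([
  [-0.05,-0.036,0,0,0,-0.19,1],
  [-0.1,-0.072,0,0,0,-0.38,1],
  [-0.15,-0.11,0,0,0,-0.57,1],
  [-0.18,-0.13,0,0,0,-0.7,1],
  [-0.195,-0.141,0,0,0,-0.761,1],
  [-0.195,-0.141,0,0,0,-0.761,1],
  [-0.195,-0.141,0,0,0,-0.761,1],
])

```text
t: 14.92
tool_pos: [0.606, -0.0923, 0.2081]
tool_rot: [-0.002, -0.015, 1.0, -0.0]
contact_force: [-0.5, 0.0, -1.8]
opening: 0.0438
grasp_force: 41.6
```

```bash
python3 - <<'E'
from h import *
p,d=vision.snapshot('scene'); cv2.imwrite('pics/s1.png',p)
plan(.6073,-.0919,.030,3.172)
E
```

```text
t 14.97 p [ 0.606  -0.0922  0.2084] yaw 3.173 open 0.0438 grip 41.6 F [-0.1 -0.9 -1. ]
 call 1 [-0.004, 0.001, 0.357, -0.002, -0.007, 0.001]
```

View pics/s1.png

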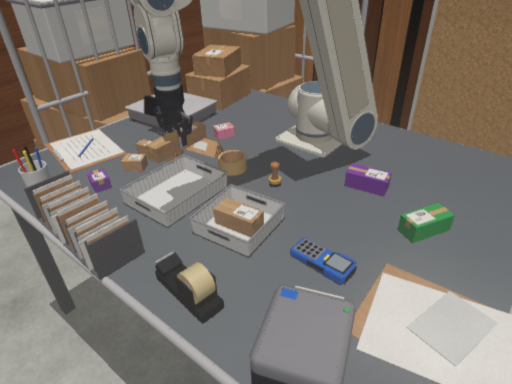

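The scene view shows the brick sitting in the square tray (238,216) and the long carton held level above the oblong tray (178,140). Lowering.

>>> drive_tool([
  [-0.001,0,0.1,-0.002,-0.007,0,1],
  [-0.001,0,0.2,-0.002,-0.007,0,1],
  [-0.001,0,0.27,-0.002,-0.007,0,1],
  [-0.001,0,0.32,-0.002,-0.007,0,1],
  [-0.001,0,0.345,-0.002,-0.007,0,1],
  [-0.001,0,0.357,-0.002,-0.007,0,1],
  [-0.001,0,0.357,-0.002,-0.007,0,1],
  [-0.001,0,0.357,-0.002,-0.007,0,1],
])

```text
t: 15.98
tool_pos: [0.6071, -0.0931, 0.0316]
tool_rot: [0.001, -0.016, 1.0, -0.0]
contact_force: [-0.2, -0.1, -2.2]
opening: 0.0433
grasp_force: 41.6
```

>>> drive_tool([
  [0,0,0.004,0,0,0,1],
  [0,0,0.004,0,0,0,1],
])

```text
t: 16.23
tool_pos: [0.6067, -0.0931, 0.0289]
tool_rot: [0.001, -0.016, 1.0, -0.0]
contact_force: [-0.0, 0.5, -1.3]
opening: 0.0433
grasp_force: 41.7
```

>>> drive_tool([
  [0,0,0.002,0,0,0,1],
  [0,0,0.002,0,0,0,1],
])

```text
t: 16.48
tool_pos: [0.6068, -0.0931, 0.0289]
tool_rot: [0.001, -0.016, 1.0, -0.0]
contact_force: [-2.5, -0.2, 8.2]
opening: 0.0438
grasp_force: 42.8
```

Seated. Partial opening (about 62 mm) to stay off the wall, then up.

>>> drive_tool([
  [0,0,0,0,0,0,0.28],
  [0,0,0,0,0,0,0.28],
  [0,0,0,0,0,0,0.28],
  [0,0,0,0,0,0,0.28],
  [0,0,-0.05,0,0,0,0.28],
  [0,0,-0.12,0,0,0,0.28],
  [0,0,-0.2,0,0,0,0.28],
  [0,0,-0.3,0,0,0,0],
  [0,0,-0.34,0,0,0,0],
  [0,0,-0.34,0,0,0,0],
])

```text
t: 17.73
tool_pos: [0.607, -0.093, 0.1991]
tool_rot: [0.002, -0.016, 1.0, -0.001]
contact_force: [-0.6, -0.2, -0.0]
opening: 0.0855
grasp_force: 0.0
```

```bash
python3 - <<'E'
from h import *
plan(.476,-.3804,.19,1.776)
E
```

```text
t 17.73 p [ 0.607  -0.093   0.1991] yaw 3.173 open 0.0855 grip 0.0 F [-0.6 -0.2 -0. ]
 call 1 [0.093, -0.189, 0.006, -0.001, 0.008, 0.931]
 call 2 [-0.001, -0.211, 0.006, 0.0, 0.0, 0.931]
 call 3 [-0.096, -0.188, 0.006, 0.0, 0.0, 0.931]
```

>>> drive_tool([
  [0.093,-0.189,0.006,-0.001,0.008,0.931,0],
  [0.093,-0.189,0.006,-0.001,0.008,0.931,0],
  [0.093,-0.189,0.006,-0.001,0.008,0.931,0],
  [0.093,-0.189,0.006,-0.001,0.008,0.931,0],
])

```text
t: 18.23
tool_pos: [0.5622, -0.1891, 0.1931]
tool_rot: [-0.003, 0.216, 0.976, 0.0]
contact_force: [-0.3, 0.3, -0.8]
opening: 0.0858
grasp_force: 0.0
```

>>> drive_tool([
  [-0.001,-0.211,0.006,0,0,0.931,0],
  [-0.001,-0.211,0.006,0,0,0.931,0],
  [-0.001,-0.211,0.006,0,0,0.931,0],
  [-0.001,-0.211,0.006,0,0,0.931,0],
])

```text
t: 18.73
tool_pos: [0.5188, -0.2845, 0.1908]
tool_rot: [-0.002, 0.434, 0.901, -0.0]
contact_force: [0.0, 0.2, 0.6]
opening: 0.0851
grasp_force: 0.0
```

>>> drive_tool([
  [-0.096,-0.188,0.006,0,0,0.931,0],
  [-0.096,-0.188,0.006,0,0,0.931,0],
  [-0.096,-0.188,0.006,0,0,0.931,0],
  [-0.096,-0.188,0.006,0,0,0.931,0],
  [-0.096,-0.188,0.006,0,0,0.931,0],
  [-0.096,-0.188,0.006,0,0,0.931,0],
])

```text
t: 19.48
tool_pos: [0.4756, -0.38, 0.1888]
tool_rot: [-0.001, 0.63, 0.777, -0.001]
contact_force: [-1.0, -0.6, 0.2]
opening: 0.0856
grasp_force: 0.0
```

```bash
python3 - <<'E'
from h import *
m=vision.camera_model('wrist'); p,d=vision.snapshot('wrist')
W=world(d,m)
c,a=topface(W,(np.abs(W[...,0]-.476)<.055)&(np.abs(W[...,1]+.380)<.12),'longR',.035,.055)
plan(.476,-.3804,.024,1.776)
p,d=vision.snapshot('top'); W=world(d,vision.camera_model('top')); 
topface(W,(np.abs(W[...,0]-.607)<.105)&(np.abs(W[...,1]+.093)<.055),'longL',.038,.06)
E
```

```text
longR c [ 474.8 -380.4] s [190.2  44.1] ang -1.367 z med/p95 [44.7 45.9]
t 19.52 p [ 0.4756 -0.3801  0.1888] yaw 1.779 open 0.0857 grip 0.0 F [-0.7  0.   0.4]
 call 1 [-0.001, 0.002, 0.33, -0.005, -0.003, 0.006]
longL c [604.7 -94.4] s [190.6  44.8] ang 0.026 z med/p95 [48.9 52.6]
```

LongL is flat at tray y of about +40 mm. Grasping the second long carton.

>>> drive_tool([
  [0,0,0.1,-0.005,-0.003,0.006,0],
  [0,0,0.2,-0.005,-0.003,0.006,0],
  [0,0,0.27,-0.005,-0.003,0.006,0],
  [0,0,0.31,-0.005,-0.003,0.006,0],
  [0,0,0.33,-0.005,-0.003,0.006,0],
  [0,0,0.33,-0.005,-0.003,0.006,0],
  [0,0,0.33,-0.005,-0.003,0.006,0],
])

```text
t: 20.45
tool_pos: [0.4751, -0.381, 0.0248]
tool_rot: [0.001, 0.632, 0.775, -0.0]
contact_force: [0.4, 0.3, 0.1]
opening: 0.0853
grasp_force: 0.0
```

>>> drive_tool([
  [0,0,0,0,0,0,1],
  [0,0,0,0,0,0,1],
  [0,0,0,0,0,0,1],
  [0,0,0,0,0,0,1],
  [0,0,0,0,0,0,1],
  [0,0,0,0,0,0,1],
  [0,0,0,0,0,0,1],
  [0,0,0,0,0,0,1],
])

```text
t: 21.45
tool_pos: [0.475, -0.3808, 0.0244]
tool_rot: [0.001, 0.632, 0.775, -0.0]
contact_force: [0.2, 1.0, 5.8]
opening: 0.0438
grasp_force: 41.8
```

>>> drive_tool([
  [0,0,-0.04,0,0,0,1],
  [0,0,-0.1,0,0,0,1],
  [0,0,-0.17,0,0,0,1],
  [0,0,-0.24,0,0,0,1],
  [0,0,-0.32,0,0,0,1],
  [0,0,-0.37,0,0,0,1],
  [0,0,-0.37,0,0,0,1],
])

```text
t: 22.32
tool_pos: [0.4751, -0.381, 0.2101]
tool_rot: [0.001, 0.632, 0.775, -0.0]
contact_force: [0.6, 0.4, -2.5]
opening: 0.0435
grasp_force: 41.3
```

```bash
python3 - <<'E'
from h import *
plan(.6085,-.1755,.21,3.172)
E
```

```text
t 22.32 p [ 0.4751 -0.381   0.2101] yaw 1.773 open 0.0435 grip 41.3 F [ 0.6  0.4 -2.5]
 call 1 [0.116, 0.115, -0.0, 0.002, 0.006, -0.932]
 call 2 [0.052, 0.155, 0.0, 0.0, 0.0, -0.932]
 call 3 [-0.023, 0.162, 0.0, 0.0, 0.0, -0.932]
```

>>> drive_tool([
  [0.023,0.023,0,0,0.006,-0.19,1],
  [0.046,0.046,0,0,0.006,-0.38,1],
  [0.07,0.07,0,0,0.006,-0.56,1],
  [0.093,0.092,0,0,0.006,-0.75,1],
  [0.116,0.115,0,0.002,0.006,-0.932,1],
])

```text
t: 22.95
tool_pos: [0.5191, -0.3114, 0.2065]
tool_rot: [-0.003, 0.435, 0.901, 0.001]
contact_force: [0.5, -0.7, -3.1]
opening: 0.0436
grasp_force: 41.2
```

>>> drive_tool([
  [0.01,0.031,0,0,0,-0.19,1],
  [0.02,0.062,0,0,0,-0.38,1],
  [0.03,0.093,0,0,0,-0.56,1],
  [0.04,0.124,0,0,0,-0.75,1],
  [0.052,0.155,0,0,0,-0.932,1],
])

```text
t: 23.58
tool_pos: [0.5638, -0.243, 0.2065]
tool_rot: [-0.003, 0.215, 0.977, 0.001]
contact_force: [-0.7, 0.2, -1.6]
opening: 0.0435
grasp_force: 41.2
```

>>> drive_tool([
  [-0.005,0.032,0,0,0,-0.19,1],
  [-0.01,0.064,0,0,0,-0.38,1],
  [-0.014,0.096,0,0,0,-0.56,1],
  [-0.018,0.13,0,0,0,-0.75,1],
  [-0.023,0.155,0,0,0,-0.9,1],
  [-0.023,0.162,0,0,0,-0.932,1],
  [-0.023,0.162,0,0,0,-0.932,1],
  [-0.023,0.162,0,0,0,-0.932,1],
])

```text
t: 24.58
tool_pos: [0.6083, -0.1756, 0.2084]
tool_rot: [-0.001, -0.014, 1.0, 0.001]
contact_force: [0.1, 0.5, -2.2]
opening: 0.0438
grasp_force: 41.2
```

```bash
python3 - <<'E'
from h import *
plan(.6085,-.1755,.030,3.172)
E
```

```text
t 24.57 p [ 0.6083 -0.1756  0.2084] yaw 3.17 open 0.0438 grip 41.2 F [ 0.1  0.5 -2.2]
 call 1 [-0.001, -0.001, 0.357, 0.005, -0.006, -0.004]
```

>>> drive_tool([
  [0,0,0.1,0.003,-0.006,-0.004,1],
  [0,0,0.2,0.003,-0.006,-0.004,1],
  [0,0,0.27,0.003,-0.006,-0.004,1],
  [0,0,0.32,0.003,-0.006,-0.004,1],
  [0,0,0.345,0.003,-0.006,-0.004,1],
  [0,0,0.357,0.003,-0.006,-0.004,1],
  [0,0,0.357,0.003,-0.006,-0.004,1],
  [0,0,0.357,0.003,-0.006,-0.004,1],
])

```text
t: 25.58
tool_pos: [0.6088, -0.1751, 0.0313]
tool_rot: [0.001, -0.016, 1.0, 0.0]
contact_force: [0.4, 0.1, -2.2]
opening: 0.0433
grasp_force: 41.3
```

>>> drive_tool([
  [0,0,0.004,0,0,0,1],
  [0,0,0.005,0,0,0,1],
  [0,0,0.005,0,0,0,1],
])

```text
t: 25.95
tool_pos: [0.6085, -0.1749, 0.0284]
tool_rot: [0.001, -0.016, 1.0, 0.0]
contact_force: [-0.9, 0.5, 3.2]
opening: 0.0441
grasp_force: 41.8
```

Seated; release and go to the small carton.

>>> drive_tool([
  [0,0,0,0,0,0,0.28],
  [0,0,0,0,0,0,0.28],
  [0,0,0,0,0,0,0.28],
  [0,0,0,0,0,0,0.28],
  [0,0,-0.05,0,0,0,0.28],
  [0,0,-0.12,0,0,0,0.28],
  [0,0,-0.2,0,0,0,0.28],
  [0,0,-0.3,0,0,0,0],
  [0,0,-0.34,0,0,0,0],
  [0,0,-0.34,0,0,0,0],
])

```text
t: 27.2
tool_pos: [0.6088, -0.1752, 0.1994]
tool_rot: [0.002, -0.016, 1.0, -0.0]
contact_force: [0.2, -0.2, -1.1]
opening: 0.0852
grasp_force: 0.0
```

```bash
python3 - <<'E'
from h import *
plan(.5824,-.389,.19,2.162)
E
```

```text
t 27.2 p [ 0.6088 -0.1752  0.1994] yaw 3.173 open 0.0852 grip 0.0 F [ 0.2 -0.2 -1.1]
 call 1 [0.022, -0.142, 0.006, -0.0, 0.008, 0.674]
 call 2 [-0.026, -0.141, 0.006, 0.0, 0.0, 0.674]
 call 3 [-0.071, -0.125, 0.006, 0.0, 0.0, 0.674]
```

>>> drive_tool([
  [0.022,-0.142,0.006,0,0.008,0.674,0],
  [0.022,-0.142,0.006,0,0.008,0.674,0],
  [0.022,-0.142,0.006,0,0.008,0.674,0],
])

```text
t: 27.58
tool_pos: [0.5987, -0.2469, 0.1928]
tool_rot: [-0.003, 0.152, 0.988, 0.001]
contact_force: [-0.4, 0.2, -0.3]
opening: 0.0851
grasp_force: 0.0
```

>>> drive_tool([
  [-0.026,-0.141,0.006,0,0,0.674,0],
  [-0.026,-0.141,0.006,0,0,0.674,0],
  [-0.026,-0.141,0.006,0,0,0.674,0],
])

```text
t: 27.95
tool_pos: [0.5904, -0.3172, 0.1906]
tool_rot: [-0.002, 0.314, 0.949, 0.0]
contact_force: [0.6, 0.4, -1.0]
opening: 0.0855
grasp_force: 0.0
```

>>> drive_tool([
  [-0.071,-0.125,0.006,0,0,0.674,0],
  [-0.071,-0.125,0.006,0,0,0.674,0],
  [-0.071,-0.125,0.006,0,0,0.674,0],
  [-0.071,-0.125,0.006,0,0,0.674,0],
  [-0.071,-0.125,0.006,0,0,0.674,0],
])

```text
t: 28.58
tool_pos: [0.5821, -0.3874, 0.189]
tool_rot: [-0.002, 0.468, 0.884, -0.0]
contact_force: [1.2, -0.1, 0.2]
opening: 0.0855
grasp_force: 0.0
```

```bash
python3 - <<'E'
from h import *
m=vision.camera_model('wrist'); p,d=vision.snapshot('wrist'); cv2.imwrite('pics/w2.png',p)
W=world(d,m)
c,a=topface(W,(np.abs(W[...,0]-.582)<.06)&(np.abs(W[...,1]+.389)<.06),'small',.033,.052)
plan(c[0]/1000+.0005,c[1]/1000,.022,a%np.pi)
p,d=vision.snapshot('top'); W=world(d,vision.camera_model('top')); 
topface(W,(np.abs(W[...,0]-.607)<.105)&(np.abs(W[...,1]+.093)<.035),'longL',.038,.06)
topface(W,(np.abs(W[...,0]-.607)<.105)&(np.abs(W[...,1]+.175)<.035),'longR',.038,.06)
topface(W,box(238,142,42,45)&(np.hypot(W[...,0]-.603,W[...,1]-.129)<.075),'brick',.045,.07)
E
```

```text
small c [ 581.3 -388.4] s [72.4 54. ] ang -0.98 z med/p95 [42.7 44. ]
t 28.62 p [ 0.582  -0.3876  0.189 ] yaw 2.166 open 0.0853 grip 0.0 F [0.5 0.2 0.6]
 call 1 [-0.002, -0.001, 0.334, -0.003, -0.005, 0.009]
longL c [604.  -94.5] s [189.6  44.8] ang 0.031 z med/p95 [48.8 52.6]
longR c [ 611.2 -175.9] s [184.5  45.5] ang 0.028 z med/p95 [49.  52.7]
brick c [602.  128.1] s [130.1  63.8] ang -1.445 z med/p95 [60.  63.7]
```

View pics/w2.png

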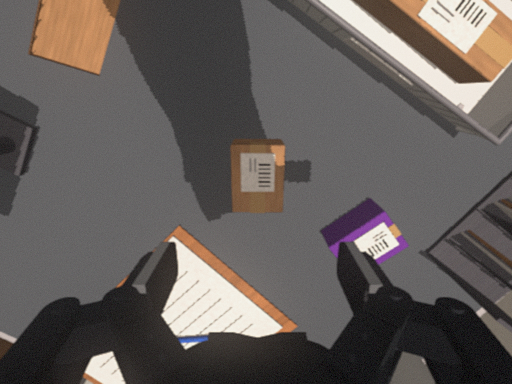

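The wrist view shows the brown small carton at (258,176), square between the fingers and clear of the purple one. Grasping.

>>> drive_tool([
  [-0.002,-0.001,0.1,-0.003,-0.005,0.009,0],
  [-0.002,-0.001,0.2,-0.003,-0.005,0.009,0],
  [-0.002,-0.001,0.27,-0.003,-0.005,0.009,0],
  [-0.002,-0.001,0.31,-0.003,-0.005,0.009,0],
  [-0.002,-0.001,0.334,-0.003,-0.005,0.009,0],
  [-0.002,-0.001,0.334,-0.003,-0.005,0.009,0],
  [-0.002,-0.001,0.334,-0.003,-0.005,0.009,0],
])

```text
t: 29.55
tool_pos: [0.5817, -0.3899, 0.0228]
tool_rot: [0.001, 0.472, 0.882, -0.0]
contact_force: [0.2, -0.9, 0.4]
opening: 0.0854
grasp_force: 0.0
```

>>> drive_tool([
  [0,0,0,0,0,0,1],
  [0,0,0,0,0,0,1],
  [0,0,0,0,0,0,1],
  [0,0,0,0,0,0,1],
  [0,0,0,0,0,0,1],
  [0,0,0,0,0,0,1],
  [0,0,0,0,0,0,1],
  [0,0,0,0,0,0,1],
], force=35)

```text
t: 30.55
tool_pos: [0.5816, -0.3899, 0.0226]
tool_rot: [0.001, 0.472, 0.881, -0.0]
contact_force: [-0.7, -0.1, 5.9]
opening: 0.0536
grasp_force: 38.2
```

>>> drive_tool([
  [0,0,-0.04,0,0,0,1],
  [0,0,-0.1,0,0,0,1],
  [0,0,-0.17,0,0,0,1],
  [0,0,-0.24,0,0,0,1],
  [0,0,-0.32,0,0,0,1],
  [0,0,-0.37,0,0,0,1],
  [0,0,-0.37,0,0,0,1],
])

```text
t: 31.42
tool_pos: [0.5818, -0.3901, 0.2083]
tool_rot: [0.001, 0.472, 0.881, -0.001]
contact_force: [0.1, 1.2, -2.0]
opening: 0.054
grasp_force: 37.4
```

```bash
python3 - <<'E'
from h import *
plan(.6022,.1283,.21,1.694)
E
```

```text
t 31.43 p [ 0.5818 -0.3901  0.2083] yaw 2.158 open 0.054 grip 37.4 F [ 0.1  1.2 -2. ]
 call 1 [0.42, 0.304, -0.003, 0.001, 0.006, 0.464]
 call 2 [0.479, 0.199, -0.002, 0.0, 0.0, 0.464]
```

>>> drive_tool([
  [0.04,0.03,-0.003,0,0.006,0.05,1],
  [0.1,0.072,-0.003,0,0.006,0.11,1],
  [0.17,0.123,-0.003,0,0.006,0.19,1],
  [0.24,0.174,-0.003,0,0.006,0.27,1],
  [0.31,0.224,-0.003,0,0.006,0.34,1],
  [0.37,0.268,-0.003,0,0.006,0.41,1],
  [0.42,0.304,-0.003,0,0.006,0.464,1],
])

```text
t: 32.3
tool_pos: [0.5908, -0.1288, 0.2062]
tool_rot: [-0.003, 0.571, 0.821, 0.0]
contact_force: [0.5, -0.1, -1.3]
opening: 0.0541
grasp_force: 37.4
```

>>> drive_tool([
  [0.06,0.025,-0.002,0,0,0.06,1],
  [0.13,0.054,-0.002,0,0,0.13,1],
  [0.2,0.083,-0.002,0,0,0.2,1],
  [0.27,0.112,-0.002,0,0,0.28,1],
  [0.34,0.141,-0.002,0,0,0.35,1],
  [0.41,0.17,-0.002,0,0,0.42,1],
  [0.46,0.191,-0.002,0,0,0.464,1],
  [0.479,0.199,-0.002,0,0,0.464,1],
  [0.479,0.199,-0.002,0,0,0.464,1],
  [0.479,0.199,-0.002,0,0,0.464,1],
])

```text
t: 33.55
tool_pos: [0.6015, 0.1276, 0.2093]
tool_rot: [-0.002, 0.663, 0.749, 0.0]
contact_force: [-0.4, -0.4, -2.3]
opening: 0.0536
grasp_force: 37.4
```

```bash
python3 - <<'E'
from h import *
plan(.6022,.1283,.085,1.694)
E
```

```text
t 33.55 p [0.6015 0.1276 0.2093] yaw 1.693 open 0.0536 grip 37.4 F [-0.4 -0.4 -2.3]
 call 1 [0.001, 0.002, 0.249, -0.004, -0.005, -0.002]
```

>>> drive_tool([
  [0.001,0.002,0.09,-0.004,-0.005,0,1],
  [0.001,0.002,0.16,-0.004,-0.005,0,1],
  [0.001,0.002,0.21,-0.004,-0.005,0,1],
  [0.001,0.002,0.235,-0.004,-0.005,0,1],
  [0.001,0.002,0.248,-0.004,-0.005,0,1],
  [0.001,0.002,0.248,-0.004,-0.005,0,1],
  [0.001,0.002,0.248,-0.004,-0.005,0,1],
])

```text
t: 34.42
tool_pos: [0.6028, 0.1295, 0.0868]
tool_rot: [0.001, 0.662, 0.749, 0.001]
contact_force: [-0.5, 0.4, -2.7]
opening: 0.0536
grasp_force: 37.4
```

>>> drive_tool([
  [0,0,0.004,0,0,0,1],
  [0,0,0.007,0,0,0,1],
  [0,0,0.007,0,0,0,1],
])

```text
t: 34.8
tool_pos: [0.6022, 0.1295, 0.0823]
tool_rot: [-0.0, 0.662, 0.749, 0.0]
contact_force: [-0.4, 0.9, -1.8]
opening: 0.0534
grasp_force: 37.4
```

>>> drive_tool([
  [0,0,0.003,0,0,0,1],
  [0,0,0.003,0,0,0,1],
])

```text
t: 35.05
tool_pos: [0.6024, 0.1296, 0.0815]
tool_rot: [0.0, 0.662, 0.749, 0.001]
contact_force: [-2.4, -0.5, 4.4]
opening: 0.0537
grasp_force: 38.1
```

Contact. Release, rise, and back off to clear the view.

>>> drive_tool([
  [0,0,0,0,0,0,0.2],
  [0,0,0,0,0,0,0.1],
  [0,0,0,0,0,0,0.1],
  [0,0,0,0,0,0,0.1],
  [0,0,-0.05,0,0,0,0.1],
  [0,0,-0.12,0,0,0,0.1],
  [0,0,-0.2,0,0,0,0.1],
  [0,0,-0.28,0,0,0,0.1],
  [0,0,-0.28,0,0,0,0.1],
])

```text
t: 36.17
tool_pos: [0.6035, 0.1296, 0.2242]
tool_rot: [0.002, 0.662, 0.749, 0.002]
contact_force: [-0.2, 0.6, 0.3]
opening: 0.0769
grasp_force: 0.0
```

>>> drive_tool([
  [0.25,-0.35,0,0,0,0,0],
  [0.25,-0.35,0,0,0,0,0],
  [0.25,-0.35,0,0,0,0,0],
  [0.25,-0.35,0,0,0,0,0],
  [0.25,-0.35,0,0,0,0,0],
  [0.25,-0.35,0,0,0,0,0],
  [0.25,-0.35,0,0,0,0,0],
])

```text
t: 37.05
tool_pos: [0.4141, 0.2316, 0.2203]
tool_rot: [-0.0, 0.663, 0.749, 0.0]
contact_force: [1.0, -0.5, -0.6]
opening: 0.0855
grasp_force: 0.0
```

```bash
python3 - <<'E'
from h import *
p,d=vision.snapshot('top'); cv2.imwrite('pics/t2.png',p); W=world(d,vision.camera_model('top')); 
topface(W,(np.abs(W[...,0]-.607)<.105)&(np.abs(W[...,1]+.093)<.035),'longL',.038,.06)
topface(W,(np.abs(W[...,0]-.607)<.105)&(np.abs(W[...,1]+.175)<.035),'longR',.038,.06)
topface(W,box(238,142,42,45),'small',.09,.12)
topface(W,box(238,142,42,45)&(np.hypot(W[...,0]-.603,W[...,1]-.129)<.075),'brick',.045,.12)
topface(W,box(388,227,42,20),'tube',.012,.1)
for n,b in (('scanner',box(152,151,32,18)),('tape',box(319,217,22,22)),('stamp',box(257,221,14))): topface(W,b,n,.01,.12)
s=state(); print(s['t'],s['tool_pos'],s['contact_force'])
E
```

```text
longL c [604.1 -94.5] s [189.   44.8] ang 0.033 z med/p95 [49.1 52.8]
longR c [ 607.9 -176.2] s [191.4  45.2] ang 0.029 z med/p95 [48.8 52.9]
small c [602.2 128.7] s [72. 55.] ang -1.443 z med/p95 [101.8 105.4]
brick c [601.8 128.3] s [130.6  62.8] ang -1.454 z med/p95 [ 79.7 104.7]
tube c [ 342.6 -308.6] s [192.1  54.8] ang -1.426 z med/p95 [33.6 53.3]
scanner c [595.9 419.3] s [111.1  50.9] ang 1.547 z med/p95 [30.7 34.8]
tape c [ 376.3 -102.8] s [98.9 95.9] ang 1.552 z med/p95 [47.9 52.2]
stamp c [368.5  77.6] s [38.6 38.5] ang -0.017 z med/p95 [77.2 84.6]
37.1 [0.41400734 0.23157431 0.22029863] [0.62284714 0.1340589  0.0820284 ]
```

View pics/t2.png

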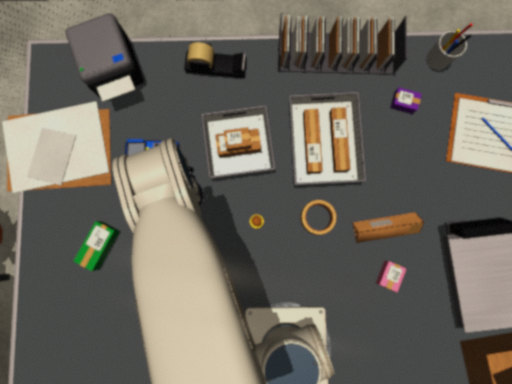

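The top view shows both long cartons in the oblong tray at (312,141) and (340,140), and the small one centred on the brick at (238,140). The tube, tape roll and stamp are where they started, and the scanner is only partly hidden by the arm. Handing in.

```bash
python3 -c "
from bench import order
print(order.sign_off())"
```

```text
the job is handed in; nothing more can be done
None
```

The job is handed in at about 37 s with no verdict shown: the last top view had both long cartons flat in the oblong tray and the small one within about 1 mm of centre on the brick in the square tray, with the tube, tape roll and stamp unmoved; the scanner was partly hidden by the arm, so I couldn't re-measure it.

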